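Load the kitchen order printer

TASK

The order printer has run out of paper. Take the new paper roll that stands on end in the open carton and load it lying crosswise in the printer's roll bay, down on the two small rollers between the steel side guides, without dropping it in; and set the printer's paper-thickness lever to the fourth of its five marks, counted from the front, for two-ply paper. Leave the sauce cup beside the printer and the shaker beside the carton standing where they are.

Things in the scene. Friction and masses are not known exactly. Their poses are not given: they have to be found in the camera images.
- printer: grey and black order printer, fixed, 250 mm long (x), 156 wide (y); origin under the middle of its base; x runs from the front (tear bar, keys; towards the robot) to the rear, y to its left, z up. In its frame, mm: print head housing x -120 to -20, top z = 75; open roll bay behind it, free from x = -20 to the rear lip at x = 125 (33 high)
- roll_bay (a point): where the loaded roll's centre lies (printer frame x 52, y 0, z 60 mm; same axes), roll axis along y. Steel guides at y = +-42.5 mm (inner faces) up to z = 72, flared to +-53 at z = 91, plastic cheeks outside them to y = +-63, z = 68; the roll rests on two fixed 12 mm rollers along y at x = 34 and 70, z = 30 mm
- roll_center (a point): centre of the loose new paper roll, a white solid cylinder of 58 mm diameter and 76 mm length, about 0.15 kg, with a small cardboard core in its ends; its z axis is the roll's axis. At the start it stands on end in the carton
- carton: low open cardboard carton, fixed, 142 x 142 x 42 mm outside, walls and floor 4 mm; origin under the middle of its floor; the roll stands in it within 12 mm of its middle in x and y. The table between carton and printer, in front of the sauce cup, is free
- lever (a joint): paper-thickness lever at the printer's right front, hinge about the printer's y axis, rad: 0 leans 0.5 forward (to -x); grows as it swings to the rear; upright at 0.5, stop at 1.0. Five raised white marks on the black quadrant under it stand at 0, 0.25, 0.5, 0.75, 1.0 from front to rear: the fourth is 0.75. Friction holds it where it is left; about 2 N at the handle moves it
- lever_grip (a point): middle of the lever's black handle, 80 mm from the hinge axis; the handle is 16 mm thick (along the swing), 24 wide (along the hinge axis), 36 long, its end 98 mm from the axis. Below it a steel blade 12 x 6 mm
- lever_pivot (a point): point on the lever's hinge axis in the plane of the handle (printer frame x -70, y -52, z 92 mm; axes as the printer's); the quadrant round it has 30 mm radius and spans y -74 to -30 mm
- sauce_cup: small white dip cup with red sauce between printer and garnish box, 65 mm diameter, 37 mm high, loose; origin under its middle; to be left alone
- shaker: glass shaker with steel cap, standing beyond the carton, 41 x 42 x 84 mm, loose; origin under its middle; to be left alone
Things that resemble listed ones, but are neither listed nor needed, are in the scene too. Leave any purple or yellow look-alike of the part that bears roll_center alone.

How it is judged (in metres and radians):
At the end, for the whole second after the job is handed in: The roll lies on both idler rollers between the guides, its centre within 6 mm of the bay point along x and y and 4 mm in height, its axis within 0.12 rad of the printer's y; the lever stands at the fourth mark, 0.75 rad within 0.09; sauce cup and shaker are within 30 mm of their places (x of roll_center in the frame of roll_bay between -0.006 and 0.006 m and y of roll_center in the frame of roll_bay between -0.006 and 0.006 m and z of roll_center in the frame of roll_bay between -0.004 and 0.004 m and angle between the z axis of roll_center and the y axis of printer, either way round below 0.12 rad and value of joint lever between 0.66 and 0.84 rad and distance of each of sauce_cup, shaker from where it was at the start of the episode below 0.03 m); the robot touches nothing.
It fails at once if the roll is dropped or thrown into the bay (moving faster than 0.5 m/s within 40 mm of its seat, a fall of about 13 mm) (distance between roll_center and roll_bay below 0.04 m and linear speed of paper_roll above 0.5 m/s).
It fails at once if sauce cup or shaker knocked over (angle between any of sauce_cup, shaker's own z axis and vertical above 0.6 rad).
It also fails if it takes over 58 s, if anything falls off the work surface, if the arm or the gripper's body presses on something with over 40 N, if the wrist force passes 120 N, or if a joint passes its speed limit or range.

ROBOT

A 7-joint arm with a two-finger parallel gripper is mounted at the origin on a cart in front of the work surface, level with it; the furniture and walls round the work are solid. World frame = base frame: x ahead of the robot, y to its left, z up, the work surface at z = 0. Lengths are in m, angles in degrees, forces in N, time in s.
With the tool pointing down it reaches from about 0.425 to 0.925 m from the base axis. Payload 6.8 kg.
Tool frame: the origin (TCP) lies midway between the tips of the shut fingers; the grasp point (between the pads) lies 19 mm behind it (robot.grasp_offset is the distance from the TCP to the grasp point, in m); z points along the fingers, y is the line along which they close (so a half turn about z gives the same grasp; the last joint's range is limited). The gripper opens to 85 mm and grips with 20 to 120 N. Pads are 22 mm wide; open, the fingers measure 114 mm over their backs; the gripper's body (76 mm by 85 mm) begins 54 mm behind the grasp point. The pads swing forward as they close: fully open they stand 13 mm farther back than shut.
Start: joints at [-77.928, 27.33, 1.283, 89.118, -0.659, 63.558, -4.761], TCP at [0.212, 0.641, 0.231] pointing down, gripper open.
Joint ranges: [-169.35, 169.35], [-19.33, 120.38], [-80.79, 83.38], [13.8, 139.57], [-78.32, 258.32], [9.67, 109.79], [-169.56, 169.56]. Speed limits (degrees/s): [136.94, 136.94, 180, 180, 180, 180, 180].

INTERFACE

Orientations are given as [roll, pitch, yaw] about the fixed x, y, z axes, in that order (R = Rz(yaw) Ry(pitch) Rx(roll)).
In Python, from workcell import robot gives the robot as it stands.
- The arm moves only by the tool arm_command, never from a script. Its argument "rows" is a list of rows, each a list of 3 entries, a list of its own where there are three numbers: the shift along the tool's x, y, z normalised to -1 to 1, where 1 is 2.5 cm, then the turn, a rotation vector about the tool's x, y, z normalised to -1 to 1, where 1 is 0.1 rad, then the gripper's target within -1 to 1 (fully open at 1, half-way at 0, shut at -1). A call has 1 to 20 rows; each row shifts and turns the commanded pose from where the row before left it, along the tool's axes as they then stand; what a row does not reach is not made up. A row lasts 1/10 s, in which the tool goes at most 50 mm and 8.59 degrees, less where a joint would pass 70% of its speed; a pose out of reach is approached as far as the arm can. A call with a number of a shift or a turn outside -1 to 1 is refused whole. A call with a gripper value outside its range is refused whole. The fingers move at their own pace and stop on an object; the grip force is fixed at half the most. Time passes only in rows, so rows that do not move let the fingers close. It gives the time, the measured TCP pose, the force, the opening and the grip force at its end, in the units of the state.
- robot.get_obs(): the state, without advancing time (a new reading comes with each control period).
- robot.get_image(name): name is "scene" or "top" or "wrist"; returns a dict with "img" (480x640x3 uint8, red, green, blue), "z_map" (480x640 float32, m along the optical axis (not along the pixel's ray), 0 where there is no reading), "fx", "fy", "cx", "cy" (pixels), "R" (3x3) and "t" (3): a world point X has camera coordinates R X + t; the wrist camera has in their place "mount" (4x4, takes a point from camera to tool coordinates, whose origin is the TCP and whose axes are the flange's). Camera axes: x right, y down, z forward; pixel columns grow to the right and rows downward; lengths in m; the calibration is good to about 2 mm. A picture is of the moment at which its call begins: read the wrist's pose just before it.
- robot.job_done(): hands the job in; it is judged then, once.
The state is a dict: "t": time; "joint_positions": joint angles; "dq": joint speeds; "effort": joint torques, N m; "ee_pos": TCP position; "eef_rot": TCP orientation; "contact_force": force on the tool from outside, world axes, zero at the start; "moment": the same for the moment, N m; "finger_gap": finger opening in m; "grasp_force": force on a finger pad.
Only numpy, scipy, OpenCV 4.12 (cv2) and the standard library are available. Lean on these libraries where they do the work, as an engineer would, in place of code of your own. Each camera call takes 0.05 s, during which the arm holds its last target. There are 200 camera calls.

## Working session

There is one attempt and no reset: what is moved stays moved. The work goes in short steps, Python scripts to look and compute and a tool call to move; the robot and the scene stay as the last step left them, time stands still between calls to the robot, and variables do not carry over. Pictures are saved under pics/ and viewed, at most 10 in all, crops included, and the job is handed in when it is done.

Besides the shell and the picture viewer there is one more tool, called after "Request:" as a command line: name --argument value ..., lists and objects as JSON in quotes. arm_command: Moves the arm, as the interface text tells. Its arguments: {"type":"object","properties":{"rows":{"type":"array","items":{"type":"array"}}},"required":["rows"]}

```bash
mkdir -p pics; ls; python3 - <<'E'
from workcell import robot
import cv2,numpy as np
o=robot.get_obs();print(o)
for n in("scene","top"):
    d=robot.get_image(n);np.savez(n+".npz",**d);cv2.imwrite(f"pics/{n}0.png",d["img"][:,:,::-1])
    print(n,d["fx"],d["cx"],d["cy"],d["R"].round(3).tolist(),d["t"].round(3),(d["z_map"]>0).mean())
E
```

```text
pics
{'t': 0.0, 'joint_positions': array([-77.92781551,  27.37650406,   1.27892896,  89.17834289,
        -0.65791209,  63.55845173,  -4.75999099]), 'dq': array([ 0.01694562, -0.04534685, -0.10557856, -0.046631  , -0.06494771,
       -0.05687929, -0.03821383]), 'effort': array([ 4.26642337e-04, -5.96437204e+01,  1.60788216e+00, -2.81207532e+01,
        1.22758158e-02,  9.04880231e-03,  9.07703651e-06]), 'ee_pos': array([0.21138445, 0.64041832, 0.23031685]), 'eef_rot': array([-1.79894363e+02,  8.31133356e-03,  1.61738041e+02]), 'contact_force': array([-0.33818381, -0.91020781, -0.4724755 ]), 'moment': array([-0.01263851, -0.01698292, -0.01418178]), 'grasp_force': 0.0, 'finger_gap': 0.08543541315711135}
scene 577.7174823274875 319.63428068534444 241.2104150257124 [[0.883, -0.47, 0.019], [-0.328, -0.644, -0.691], [0.337, 0.604, -0.722]] [-0.564  0.138  1.158] 0.9958756510416666
top 517.7931849992466 320.88515606407117 233.3627189759115 [[0.012, -1.0, 0.002], [-0.993, -0.012, -0.115], [0.115, -0.0, -0.993]] [-0.2    0.525  1.182] 0.9960026041666666
```

View pics/scene0.png

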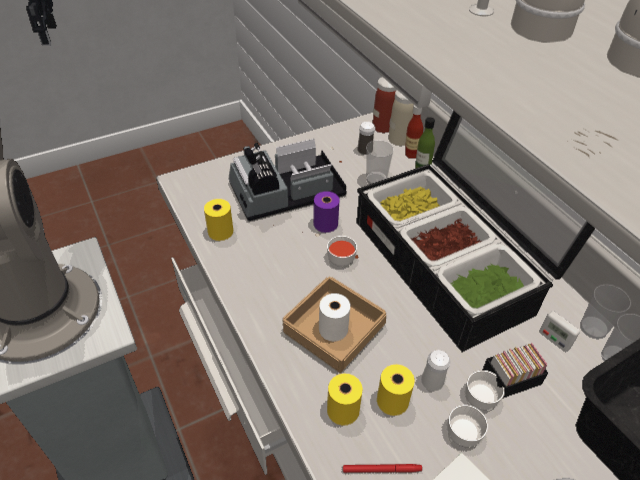

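View pics/top0.png

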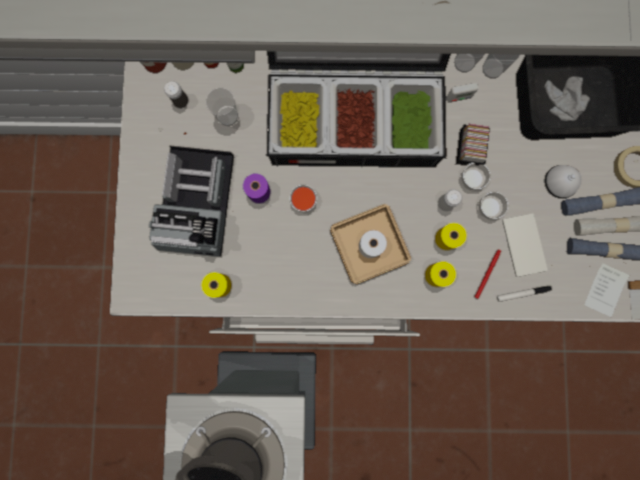

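```bash
cat > h.py <<'E'
import numpy as np,cv2
from scipy.spatial.transform import Rotation as Ro
def load(n): return dict(np.load(n+".npz"))
def pts(d):
    "world point per pixel from depth"
    z=d["z_map"];v,u=np.mgrid[:480,:640]
    c=np.stack([(u-d["cx"])/d["fx"]*z,(v-d["cy"])/d["fy"]*z,z],-1)
    return (c-d["t"])@d["R"]          # R^T (c-t)
def ray(d,uv,h):
    "pixels onto plane z=h"
    uv=np.atleast_2d(np.asarray(uv,float))
    c=np.c_[(uv[:,0]-d["cx"])/d["fx"],(uv[:,1]-d["cy"])/d["fy"],np.ones(len(uv))]
    r=c@d["R"];o=-d["R"].T@d["t"];return o+r*((h-o[2])/r[:,2])[:,None]
def proj(d,X):
    c=np.atleast_2d(X)@d["R"].T+d["t"];return np.c_[d["fx"]*c[:,0]/c[:,2]+d["cx"],d["fy"]*c[:,1]/c[:,2]+d["cy"]]
def wrist(robot):
    o=robot.get_obs();d=robot.get_image("wrist");M=d["mount"]
    Rt=Ro.from_euler("xyz",o["eef_rot"],degrees=True).as_matrix();A=Rt@M[:3,:3];b=Rt@M[:3,3]+o["ee_pos"]
    d["R"]=A.T;d["t"]=-A.T@b;return o,d
E
python3 - <<'E'
from h import *
d=load("top");P=pts(d);hsv=cv2.cvtColor(d["img"],cv2.COLOR_RGB2HSV)
print("table z",np.median(P[290:310,300:400,2]))
s=np.zeros((480,640),bool);s[140:262,145:240]=1
q=P[s&(P[...,2]>.012)&(P[...,2]<.25)]
r=cv2.minAreaRect((q[:,:2]*1000).astype(np.float32));print("printer rect",r)
for lo,hi in((.05,.08),(.08,.1),(.1,.2)):
    k=q[(q[:,2]>lo)&(q[:,2]<hi)];print(lo,len(k),k.mean(0).round(3),k.min(0).round(3),k.max(0).round(3))
s=np.zeros((480,640),bool);s[195:295,320:420]=1
q=P[s&(P[...,2]>.015)&(P[...,2]<.06)];print("carton",cv2.minAreaRect((q[:,:2]*1000).astype(np.float32)))
k=P[s&(P[...,2]>.068)];print("roll top",len(k),np.median(k,0).round(4),(k.min(0)+k.max(0))[:2]/2,k.max(0)-k.min(0))
for n,(u,v),h in(("cup",(303,199),.037),("shaker",(452,200),.084),("purple",(256,187),.08),("yel",(216,285),.08)):print(n,ray(d,(u,v),h).round(3))
E
```

```text
table z -0.00027153688878186935
printer rect ((603.560302734375, 109.54021453857422), (157.52146911621094, 252.90638732910156), 84.75887298583984)
0.05 2469 [0.56  0.113 0.07 ] [0.479 0.034 0.05 ] [0.701 0.195 0.08 ]
0.08 752 [0.585 0.119 0.089] [0.492 0.039 0.08 ] [0.702 0.19  0.1  ]
0.1 731 [0.528 0.08  0.124] [0.489 0.04  0.1  ] [0.562 0.186 0.188]
carton ((504.477294921875, -307.1460876464844), (150.6825408935547, 151.21719360351562), 22.478343963623047)
roll top 556 [ 0.4996 -0.3084  0.0793] [ 0.45856692 -0.26571669] [0.14095966 0.14511613 1.16629433]
cup [[ 0.607 -0.151  0.037]]
shaker [[ 0.601 -0.488  0.084]]
purple [[ 0.626 -0.045  0.08 ]]
yel [[0.404 0.038 0.08 ]]
```

```bash
cat >> h.py <<'E'
def to(robot,pos,rpy):
    "units of shift (tool axes as now) and of turn to reach a pose; turn first or last stated"
    o=robot.get_obs();R0=Ro.from_euler("xyz",o["eef_rot"],degrees=True);R1=Ro.from_euler("xyz",rpy,degrees=True)
    dp=np.array(pos)-o["ee_pos"]
    print("t",o["t"],"pos",o["ee_pos"].round(4),"rpy",o["eef_rot"].round(2),"F",o["contact_force"].round(1),"gap",round(o["finger_gap"],4))
    print("shift now-axes",(R0.inv().apply(dp)/.025).round(2)," shift in final axes",(R1.inv().apply(dp)/.025).round(2)," turn",((R0.inv()*R1).as_rotvec()/.1).round(2))
E
python3 - <<'E'
from h import *
from workcell import robot
to(robot,[.48,.07,.36],[180,0,174.76])
E
```

```text
t 0.1 pos [0.2114 0.6405 0.2304] rpy [-1.7990e+02  1.0000e-02  1.6173e+02] F [0.1 0.4 0.2] gap 0.0852
shift now-axes [-17.36 -18.31  -5.15]  shift in final axes [-12.78 -21.74  -5.18]  turn [-0.02 -0.   -2.27]
```

Request:
arm_command --rows '[[[0,0,-0.3],[0,0,-0.76],1],[[0,0,-0.3],[0,0,-0.76],1],[[0,0,-0.3],[0,0,-0.75],1],[[-0.5,-0.9,-0.2],[0,0,0],1],[[-0.5,-0.9,-0.2],[0,0,0],1],[[-0.5,-0.9,-0.2],[0,0,0],1],[[-0.5,-0.9,-0.2],[0,0,0],1],[[-0.5,-0.9,-0.2],[0,0,0],1],[[-0.5,-0.9,-0.2],[0,0,0],1],[[-0.5,-0.9,-0.2],[0,0,0],1],[[-0.5,-0.9,-0.2],[0,0,0],1],[[-0.5,-0.9,-0.2],[0,0,0],1],[[-0.5,-0.9,-0.2],[0,0,0],1],[[-0.5,-0.9,-0.2],[0,0,0],1],[[-0.5,-0.9,-0.2],[0,0,0],1],[[-0.5,-0.9,-0.2],[0,0,0],1],[[-0.5,-0.9,-0.2],[0,0,0],1],[[-0.5,-0.9,-0.2],[0,0,0],1],[[-0.5,-0.9,-0.2],[0,0,0],1],[[-0.5,-0.9,-0.2],[0,0,0],1]]'

```text
t: 2.1
ee_pos: [0.3882, 0.2394, 0.3387]
eef_rot: [-180.0, -0.0, 174.7]
contact_force: [0.5, 1.1, 0.4]
finger_gap: 0.0855
grasp_force: 0.0
```

Request:
arm_command --rows '[[[-0.6,-0.9,-0.15],[0,0,0],1],[[-0.6,-0.9,-0.15],[0,0,0],1],[[-0.6,-0.9,-0.15],[0,0,0],1],[[-0.6,-0.9,-0.15],[0,0,0],1],[[-0.6,-0.9,-0.15],[0,0,0],1],[[-0.6,-0.9,-0.15],[0,0,0],1],[[-0.6,-0.9,0],[0,0,0],1],[[0,0,0],[0,0,0],1],[[0,0,0],[0,0,0],1]]'

```text
t: 3.0
ee_pos: [0.478, 0.0739, 0.361]
eef_rot: [-180.0, -0.0, 174.7]
contact_force: [-0.3, 0.1, 0.5]
finger_gap: 0.0855
grasp_force: 0.0
```

```bash
python3 - <<'E'
from h import *
from workcell import robot
to(robot,[.48,.07,.36],[180,0,174.76])
o,d=wrist(robot);np.savez("w1.npz",**d);cv2.imwrite("pics/w1.png",d["img"][:,:,::-1]);print(d["mount"].round(3).tolist(),o["joint_positions"].round(1))
E
```

```text
t 3.0 pos [0.478  0.0739 0.361 ] rpy [-1.8000e+02 -5.0000e-02  1.7466e+02] F [-0.3  0.1  0.5] gap 0.0855
shift now-axes [-0.1  -0.15  0.04]  shift in final axes [-0.09 -0.15  0.04]  turn [-0.   -0.01 -0.02]
[[0.0, -0.961, -0.278, 0.071], [1.0, 0.0, 0.0, -0.001], [-0.0, -0.278, 0.961, -0.143], [0.0, 0.0, 0.0, 1.0]] [-38.4   2.1  23.2 105.5  -0.9  72.7  69.7]
```

View pics/w1.png

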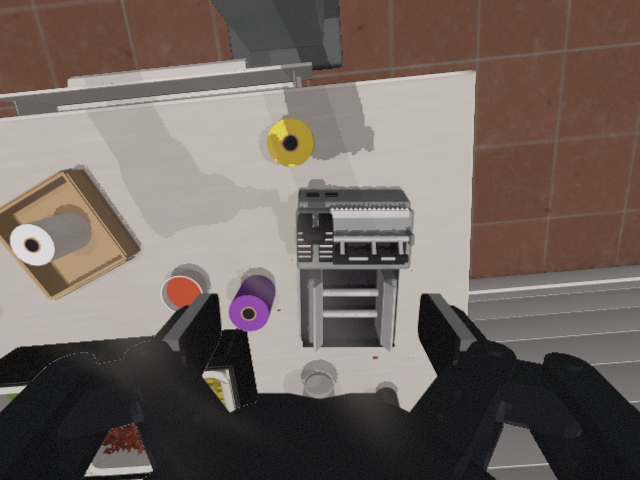

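```bash
cat >> h.py <<'E'
PO=np.array([.6035,.1095,0]);PY=-5.24
def Rp(): return Ro.from_euler("z",PY,degrees=True)
def toP(X): return Rp().inv().apply(np.reshape(X,(-1,3))-PO).reshape(np.shape(X))
def fromP(x): return Rp().apply(x)+PO
E
python3 - <<'E'
from h import *
for n in("w1","top","scene"):
    d=load(n);Q=toP(pts(d))*1000;d["Q"]=Q
    b=(abs(Q[...,0])<150)&(abs(Q[...,1])<100)
    q=Q[b&(Q[...,2]>12)&(Q[...,2]<220)]
    r=cv2.minAreaRect(q[:,:2].astype(np.float32));print(n,"rect",np.round(r[0],1),np.round(r[1],1),round(r[2],2))
    # guides: points z 74..95, x 0..110
    g=q[(q[:,2]>74)&(q[:,2]<95)&(q[:,0]>0)&(q[:,0]<115)]
    for s in(1,-1):
        k=g[g[:,1]*s>0];
        if len(k)>20: print(" guide",s,len(k),np.median(k,0).round(1),np.percentile(k,[3,97],0).round(0).tolist(), "slope",np.polyfit(k[:,0],k[:,1],1)[0].round(3))
    # rollers
    k=q[(abs(q[:,1])<35)&(q[:,0]>15)&(q[:,0]<90)&(q[:,2]>25)&(q[:,2]<45)]
    for a in(34,70):
        m=k[abs(k[:,0]-a)<14];print(" roller",a,len(m),m.mean(0).round(1) if len(m) else "")
    # lever
    k=q[(q[:,2]>130)&(q[:,1]<-25)];print(" lever",len(k),np.percentile(k,[2,50,98],0).round(0).tolist())
d=load("w1");im=cv2.resize(d["img"][170:360,280:430],None,fx=4,fy=3.1,interpolation=cv2.INTER_CUBIC);cv2.imwrite("pics/w1c.png",cv2.convertScaleAbs(im[:,:,::-1],alpha=1.6,beta=25))
E
```

```text
w1 rect [-1.6 -0.7] [251.1 156.1] 0.05
 guide 1 673 [44.9 48.4 84.6] [[3.0, 43.0, 75.0], [89.0, 54.0, 92.0]] slope -0.001
 guide -1 522 [ 42.  -50.2  85.4] [[2.0, -56.0, 74.0], [89.0, -44.0, 93.0]] slope 0.008
 roller 34 366 [26.5 -0.1 34.1]
 roller 70 348 [62.4  0.6 34.1]
 lever 356 [[-111.0, -64.0, 177.0], [-105.0, -53.0, 184.0], [-95.0, -42.0, 187.0]]
top rect [0.1 0. ] [157.5 252.9] 90.0
 guide 1 297 [46.9 49.7 83.7] [[3.0, 43.0, 75.0], [91.0, 56.0, 93.0]] slope -0.005
 guide -1 143 [ 46.  -50.8  86.8] [[4.0, -55.0, 75.0], [91.0, -44.0, 93.0]] slope 0.005
 roller 34 143 [29.2  1.  34.2]
 roller 70 144 [65.2  1.  33.7]
 lever 133 [[-110.0, -64.0, 134.0], [-100.0, -54.0, 181.0], [-83.0, -42.0, 187.0]]
scene rect [-0.5 -5.1] [253.9 161.4] 0.31
 guide 1 314 [46.1 45.2 83.8] [[3.0, 37.0, 75.0], [90.0, 52.0, 92.0]] slope 0.007
 guide -1 146 [ 46.1 -55.5  85.7] [[3.0, -61.0, 75.0], [90.0, -49.0, 94.0]] slope 0.004
 roller 34 37 [27.6 21.8 35.1]
 roller 70 33 [64.3 21.4 34.3]
 lever 169 [[-110.0, -70.0, 132.0], [-99.0, -62.0, 171.0], [-85.0, -49.0, 187.0]]
```

View pics/w1c.png

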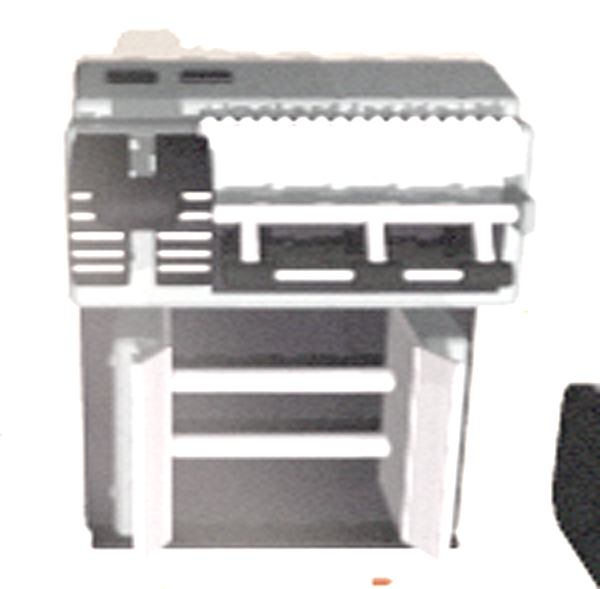

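```bash
python3 - <<'E'
from h import *
for n in("top","w1"):
    d=load(n);g=d["img"].min(2).astype(float)
    for x0,z in((34,35.5),(70,35.5)):
        out=[]
        for y in range(-24,25,8):
            L=np.array([[x0-4+t,y,z] for t in np.arange(-18,18.1,.5)])/1000
            uv=proj(d,fromP(L)).astype(np.float32)
            s=cv2.remap(g.astype(np.float32),uv[:,:1],uv[:,1:],cv2.INTER_LINEAR)[:,0]
            w=np.clip(s-(s.min()+s.max())/2,0,None);out.append((w*L[:,0]).sum()/w.sum()*1000)
        print(n,"roller",x0,np.round(out,1))
    # profile along x at y=0 z=75 (housing rear edge -20) , lip rear x=125
    for y,z,a,b in((0,33,110,140),(0,75,-35,-8)):
        L=np.array([[t,y,z] for t in np.arange(a,b,2.)])/1000;uv=proj(d,fromP(L)).astype(np.float32)
        print(n,z,a,cv2.remap(g.astype(np.float32),uv[:,:1],uv[:,1:],cv2.INTER_LINEAR)[:,0].astype(int))
    Q=toP(pts(d))*1000
    # height profile along x at |y|<25
    for lo,hi in((-30,-5),(105,140)):
        print([(a,np.median(Q[(abs(Q[...,1])<25)&(Q[...,0]>=a)&(Q[...,0]<a+3)][:,2]).round(0)) for a in range(lo,hi,3)])
    for s in (1,-1):   # outer base edge
        print([(a*s,np.median(Q[(abs(Q[...,0]-50)<40)&(Q[...,1]*s>=a)&(Q[...,1]*s<a+2)][:,2]).round(0)) for a in range(54,86,2)])
E
```

```text
top roller 34 [30.  30.2 30.  30.  30.1 30.  29.9]
top roller 70 [65.9 65.9 66.  65.9 65.8 66.  65.8]
top 33 110 [ 34  33  29  21  13  17  36  70 107 136 145 148 149 150 149]
top 75 -35 [ 53  84 113 119 107  78  51  39  36  36  36  36  36  36]
[(-30, np.float64(75.0)), (-27, np.float64(72.0)), (-24, np.float64(67.0)), (-21, np.float64(nan)), (-18, np.float64(19.0)), (-15, np.float64(18.0)), (-12, np.float64(18.0)), (-9, np.float64(17.0)), (-6, np.float64(18.0))]
[(105, np.float64(17.0)), (108, np.float64(18.0)), (111, np.float64(17.0)), (114, np.float64(18.0)), (117, np.float64(18.0)), (120, np.float64(27.0)), (123, np.float64(33.0)), (126, np.float64(nan)), (129, np.float64(nan)), (132, np.float64(1.0)), (135, np.float64(-1.0)), (138, np.float64(1.0))]
[(54, np.float64(90.0)), (56, np.float64(88.0)), (58, np.float64(nan)), (60, np.float64(nan)), (62, np.float64(nan)), (64, np.float64(nan)), (66, np.float64(nan)), (68, np.float64(nan)), (70, np.float64(nan)), (72, np.float64(nan)), (74, np.float64(nan)), (76, np.float64(nan)), (78, np.float64(nan)), (80, np.float64(nan)), (82, np.flo
[... 951 characters left out ...]
np.float64(19.0)), (114, np.float64(18.0)), (117, np.float64(23.0)), (120, np.float64(31.0)), (123, np.float64(33.0)), (126, np.float64(nan)), (129, np.float64(nan)), (132, np.float64(nan)), (135, np.float64(nan)), (138, np.float64(nan))]
[(54, np.float64(91.0)), (56, np.float64(nan)), (58, np.float64(nan)), (60, np.float64(67.0)), (62, np.float64(65.0)), (64, np.float64(nan)), (66, np.float64(nan)), (68, np.float64(nan)), (70, np.float64(nan)), (72, np.float64(nan)), (74, np.float64(17.0)), (76, np.float64(15.0)), (78, np.float64(nan)), (80, np.float64(1.0)), (82, np.float64(0.0)), (84, np.float64(0.0))]
[(-54, np.float64(92.0)), (-56, np.float64(69.0)), (-58, np.float64(68.0)), (-60, np.float64(68.0)), (-62, np.float64(67.0)), (-64, np.float64(64.0)), (-66, np.float64(18.0)), (-68, np.float64(18.0)), (-70, np.float64(18.0)), (-72, np.float64(18.0)), (-74, np.float64(18.0)), (-76, np.float64(17.0)), (-78, np.float64(13.0)), (-80, np.float64(1.0)), (-82, np.float64(0.0)), (-84, np.float64(0.0))]
  return _methods._mean(a, axis=axis, dtype=dtype,
  ret = ret.dtype.type(ret / rcount)
```

```bash
sed -i 's/PO=np.array.*;PY/PO=np.array([.6003,.1095,0]);PY/' h.py; cat >> h.py <<'E'
def lever(phi,r):
    "TCP pose on the lever line, r mm from the hinge, phi forward"
    p=fromP(np.array([-70-r*np.sin(phi),-52,92+r*np.cos(phi)])/1000)
    R=Rp()*Ro.from_euler("y",-phi)*Ro.from_euler("xyz",[180,0,180],degrees=True)
    return p,R.as_euler("xyz",degrees=True)
E
python3 - <<'E'
from h import *
from workcell import robot
for f in (.31,):
    p,e=lever(f,135);print(p.round(4),e.round(2));to(robot,p,e)
E
```

```text
[0.4848 0.0679 0.2206] [180.    17.76 174.76]
t 3.05 pos [0.4778 0.0748 0.3609] rpy [ 1.8000e+02 -5.0000e-02  1.7477e+02] F [-0.  -0.1 -0.3] gap 0.0854
shift now-axes [-0.31 -0.25  5.61]  shift in final axes [ 1.42 -0.25  5.44]  turn [ 0.   -3.11  0.  ]
```

Request:
arm_command --rows '[[[0,0,0],[0,-0.78,0],1],[[0,0,0],[0,-0.78,0],1],[[0,0,0],[0,-0.78,0],1],[[0,0,0],[0,-0.77,0],1],[[0.28,-0.05,0.9],[0,0,0],1],[[0.28,-0.05,0.9],[0,0,0],1],[[0.28,-0.05,0.9],[0,0,0],1],[[0.28,-0.05,0.9],[0,0,0],1],[[0.3,-0.05,0.9],[0,0,0],1],[[0,0,0.94],[0,0,0],1],[[0,0,0],[0,0,0],1],[[0,0,0],[0,0,0],1]]'

```text
t: 4.25
ee_pos: [0.4851, 0.068, 0.2211]
eef_rot: [-180.0, 17.8, 174.8]
contact_force: [-0.1, -0.5, 0.3]
finger_gap: 0.0853
grasp_force: 0.0
```

```bash
python3 - <<'E'
from h import *
from workcell import robot
p,e=lever(.31,66);to(robot,p,e)
o,d=wrist(robot);np.savez("w2.npz",**d);d2=robot.get_image("scene");cv2.imwrite("pics/w2.png",cv2.hconcat([d["img"],cv2.resize(d2["img"][120:240,200:360],(640,480))])[:,:,::-1][:, 300:])
Q=toP(pts(d))*1000
k=Q[(Q[...,2]>132)&(Q[...,2]<192)&(abs(Q[...,1]+52)<22)&(abs(Q[...,0]+95)<35)];print(len(k),np.percentile(k,[2,50,98],0).round(0).tolist())
Q=toP(pts(d2))*1000
k=Q[(Q[...,2]>132)&(Q[...,2]<192)&(abs(Q[...,1]+56)<18)&(abs(Q[...,0]+95)<35)]
for z in range(135,190,8): m=k[abs(k[:,2]-z)<4];print(z,len(m),np.median(m,0).round(1) if len(m) else '')
E
```

```text
t 4.25 pos [0.4851 0.068  0.2211] rpy [-179.97   17.77  174.82] F [-0.1 -0.5  0.3] gap 0.0853
shift now-axes [ 0.02 -0.01  2.78]  shift in final axes [ 0.02 -0.01  2.78]  turn [-0.    0.    0.01]
1385 [[-108.0, -64.0, 141.0], [-104.0, -53.0, 182.0], [-93.0, -42.0, 186.0]]
135 13 [-85.9 -56.9 136.5]
143 13 [-86.9 -58.1 142.6]
151 4 [-92.6 -65.2 153.6]
159 23 [-93.4 -66.  160. ]
167 22 [-95.7 -65.4 166.6]
175 31 [-98.9 -64.7 174.3]
183 54 [-100.4  -58.6  182.9]
```

View pics/w2.png

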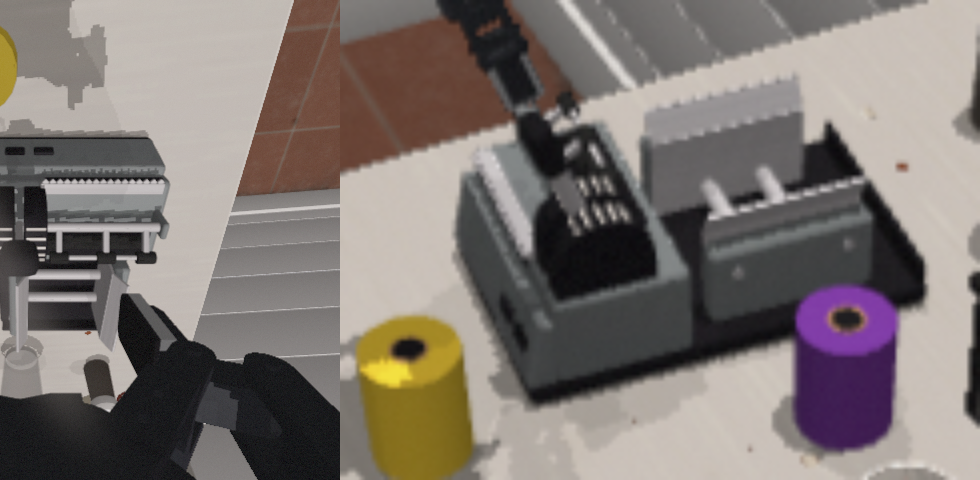

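Request:
arm_command --rows '[[[0,0,0.7],[0,0,0],1],[[0,0,0.7],[0,0,0],1],[[0,0,0.7],[0,0,0],1],[[0,0,0.68],[0,0,0],1],[[0,0,0],[0,0,0],-1],[[0,0,0],[0,0,0],-1],[[0,0,0],[0,0,0],-1],[[0,0,0],[0,0,0],-1],[[0,0,0],[0,0,0],-1],[[0,0,0],[0,0,0],-1],[[0,0,0],[0,0,0],-1],[[0,0,0],[0,0,0],-1]]'

```text
t: 5.55
ee_pos: [0.507, 0.0656, 0.156]
eef_rot: [179.9, 17.9, 174.7]
contact_force: [-3.8, -0.0, 7.8]
finger_gap: 0.0231
grasp_force: 58.3
```

```bash
python3 - <<'E'
from h import *
from workcell import robot
to(robot,*lever(.31,66))
print(robot.get_obs()["grasp_force"])
for f in (.34,.31,0,-.25,-.30):print(f,lever(f,66)[0].round(4))
a=(lever(.31,66)[0]);
# per-row shift in tool axes for a turn of .05 rad about the hinge (frame mid-step)
R=Ro.from_euler("xyz",lever(.31,66)[1],degrees=True);print(R.inv().apply(lever(.26,66)[0]-a)/.025,R.inv().apply(lever(.23,66)[0]-a)/.025)
E
```

```text
t 5.55 pos [0.507  0.0656 0.156 ] rpy [179.93  17.9  174.73] F [-3.8 -0.   7.8] gap 0.0231
shift now-axes [0.06 0.01 0.03]  shift in final axes [0.06 0.01 0.03]  turn [ 0.01  0.02 -0.01]
58.29104483127594
0.34 [0.5039 0.0661 0.1542]
0.31 [0.5058 0.0659 0.1549]
0 [0.5258 0.0641 0.158 ]
-0.25 [0.5421 0.0626 0.1559]
-0.3 [0.5453 0.0623 0.1551]
[-1.31945007e-01 -2.89872735e-16  3.29931256e-03] [-2.10974792e-01 -4.27695527e-16  8.44349536e-03]
```

Request:
arm_command --rows '[[[-0.21,0,0],[0,0.8,0],-1],[[-0.21,0,0],[0,0.8,0],-1],[[-0.21,0,0],[0,0.8,0],-1],[[-0.21,0,0],[0,0.8,0],-1],[[-0.21,0,0],[0,0.8,0],-1],[[-0.21,0,0],[0,0.8,0],-1],[[-0.21,0,0],[0,0.8,0],-1],[[0,0,0],[0,0,0],-1],[[0,0,0],[0,0,0],-1]]'

```text
t: 6.45
ee_pos: [0.5425, 0.0623, 0.1563]
eef_rot: [-180.0, -14.2, 174.7]
contact_force: [1.3, 1.6, -12.3]
finger_gap: 0.023
grasp_force: 61.5
```

```bash
python3 - <<'E'
from h import *
from workcell import robot
to(robot,*lever(-.25,66))
E
```

```text
t 6.45 pos [0.5425 0.0623 0.1563] rpy [-179.99  -14.21  174.75] F [  1.3   1.6 -12.3] gap 0.023
shift now-axes [0.01 0.01 0.02]  shift in final axes [0.01 0.01 0.02]  turn [-0.    0.02 -0.  ]
```

Release, back out along the tool axis, and look at the lever.

Request:
arm_command --rows '[[[0,0,0],[0,0,0],1],[[0,0,0],[0,0,0],1],[[0,0,0],[0,0,0],1],[[0,0,0],[0,0,0],1],[[0,0,0],[0,0,0],1],[[0,0,0],[0,0,0],1],[[0,0,-0.6],[0,0,0],1],[[0,0,-1],[0,0,0],1],[[0,0,-1],[0,0,0],1],[[0,0,-1],[0,0,0],1],[[0,0,-1],[0,0,0],1],[[0,0,-1],[0,-0.6,0],1],[[0,0,-1],[0,-0.7,0],1],[[0,0,-1],[0,-0.7,0],1],[[0,0,0],[0,-0.5,0],1],[[0,0,0],[0,0,0],1]]'

```text
t: 8.05
ee_pos: [0.584, 0.0582, 0.3438]
eef_rot: [179.9, 0.2, 174.8]
contact_force: [-0.8, 0.4, -0.3]
finger_gap: 0.0853
grasp_force: 0.0
```

```bash
python3 - <<'E'
from h import *
from workcell import robot
o,d=wrist(robot);np.savez("w3.npz",**d);d2=robot.get_image("scene");d3=robot.get_image("top");np.savez("s3.npz",**d2)
for n,dd in(("w",d),("s",d2),("t",d3)):
    Q=toP(pts(dd))*1000
    k=Q[(Q[...,2]>135)&(Q[...,2]<195)&(abs(Q[...,1]+54)<18)&(abs(Q[...,0]+60)<60)]
    print(n,len(k),np.percentile(k,[2,50,98],0).round(0).tolist())
    for z in range(140,190,8):
        m=k[abs(k[:,2]-z)<4]
        if len(m)>3: print("  ",z,len(m),np.median(m,0).round(1))
# roll: white top disc in top view, carton region; plane z=.08
d=d3;g=cv2.cvtColor(d["img"],cv2.COLOR_RGB2HSV);m=((g[...,1]<40)&(g[...,2]>150)).astype(np.uint8);x=np.zeros_like(m);x[205:285,335:410]=1
P=pts(d);m=m*x*((P[...,2]>.068)&(P[...,2]<.09)).astype(np.uint8)
c=max(cv2.findContours(m,cv2.RETR_EXTERNAL,cv2.CHAIN_APPROX_NONE)[0],key=cv2.contourArea);(u,v),r=cv2.minEnclosingCircle(c)
mo=cv2.moments(cv2.convexHull(c));print("roll",(u,v),r,mo["m10"]/mo["m00"],mo["m01"]/mo["m00"],ray(d,[(u,v),(mo["m10"]/mo["m00"],mo["m01"]/mo["m00"])],.08).round(4))
E
```

```text
w 630 [[-66.0, -64.0, 142.0], [-55.0, -52.0, 185.0], [-43.0, -42.0, 189.0]]
   140 15 [-66.  -53.3 140.7]
   148 15 [-64.4 -52.3 148.7]
   164 57 [-62.6 -53.3 165.7]
   172 69 [-60.6 -52.4 172.5]
   180 111 [-58.1 -53.3 180.9]
   188 360 [-51.7 -52.4 186.7]
s 187 [[-65.0, -69.0, 136.0], [-56.0, -61.0, 172.0], [-44.0, -46.0, 188.0]]
   140 19 [-61.3 -56.7 139.3]
   148 13 [-61.  -56.9 148. ]
   156 11 [-58.1 -63.6 156.5]
   164 33 [-58.6 -64.3 165. ]
   172 29 [-58.  -63.4 172. ]
   180 42 [-54.  -63.4 181.2]
   188 36 [-51.8 -58.2 186.2]
t 142 [[-64.0, -63.0, 142.0], [-54.0, -54.0, 182.0], [-43.0, -42.0, 189.0]]
   140 4 [-64.2 -53.5 141.6]
   156 6 [-58.9 -61.7 157.9]
   164 17 [-61.  -57.  163.9]
   172 18 [-58.9 -56.2 171.3]
   180 37 [-52.5 -53.2 181.6]
   188 56 [-50.4 -52.  186.1]
roll (372.5625, 243.0) 12.91584300994873 372.70450636394906 242.84898520811834 [[ 0.5015 -0.3096  0.08  ]
 [ 0.5018 -0.31    0.08  ]]
```

```bash
python3 - <<'E'
from h import *
for n,x0 in(("w2",-101),("w3",-51)):
    d=load(n);Q=toP(pts(d))*1000
    k=Q[(Q[...,2]>172)&(Q[...,2]<195)&(abs(Q[...,1]+53)<9)&(abs(Q[...,0]-x0)<20)]
    # keep cap: iterative line fit z(x)
    m=np.ones(len(k),bool);m=k[:,2]>np.percentile(k[:,2],35)
    for _ in range(8):
        p=np.polyfit(k[m,0],k[m,2],1);m=abs(k[:,2]-np.polyval(p,k[:,0]))<2
    c=k[m];print(n,m.sum(),"slope",p[0].round(3),"angle rearward",np.arctan(-p[0]).round(3),"x",np.percentile(c[:,0],[2,50,98]).round(1),"z",np.percentile(c[:,2],[2,50,98]).round(1))
d=load("w3");u,v=proj(d,fromP(np.array([-55,-52,130])/1000))[0].astype(int);print(u,v)
im=d["img"][max(v-55,0):v+45,u-60:u+60];cv2.imwrite("pics/w3c.png",cv2.convertScaleAbs(cv2.resize(im,None,fx=5.5,fy=5.5,interpolation=cv2.INTER_CUBIC)[:,:,::-1],alpha=1.6,beta=20))
E
```

```text
w2 641 slope 0.356 angle rearward -0.342 x [-108.2 -103.3  -96.1] z [180.8 184.6 186.4]
w3 270 slope -0.015 angle rearward 0.015 x [-57.1 -51.8 -44.7] z [185.2 187.  188.8]
320 169
```

View pics/w3c.png

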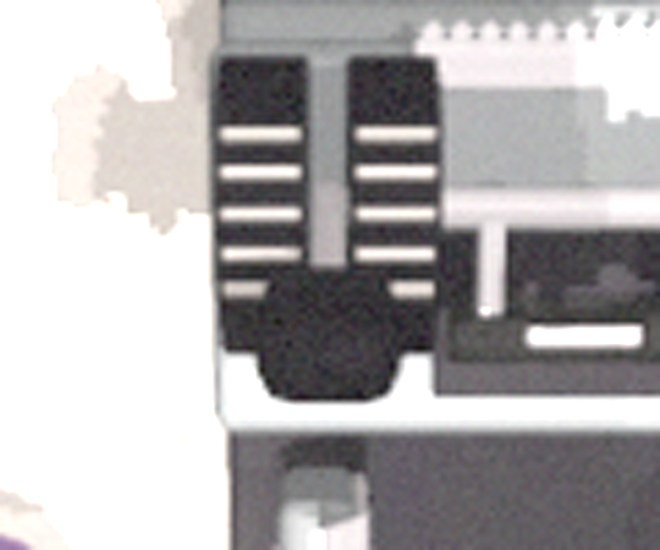

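```bash
python3 - <<'E'
from h import *
d=load("w3")
row=lambda x,z:proj(d,fromP(np.array([x,-52,z])/1000))[0,1]
A=np.array([-.5,-.25,0,.25,.5])
for r in(30,31):print(r,[row(-70+r*np.sin(a),92+r*np.cos(a)).round(1) for a in A],"meas",(114+np.array([133,172,213,253,288])/5.5).round(1))
for s in(.15,.2,.25,.3):
    f=lambda r,t:row(-70+r*np.sin(s)+t*np.cos(s),92+r*np.cos(s)-t*np.sin(s))
    print(s,"rear end",f(98,8).round(1),"rear end chamf",f(98,5).round(1),f(95,8).round(1),"low front",f(62,-8).round(1),"meas 186.7,163")
E
```

```text
30 [np.float64(139.9), np.float64(146.8), np.float64(154.1), np.float64(161.3), np.float64(167.7)] meas [138.2 145.3 152.7 160.  166.4]
31 [np.float64(139.5), np.float64(146.6), np.float64(154.2), np.float64(161.6), np.float64(168.2)] meas [138.2 145.3 152.7 160.  166.4]
0.15 rear end 183.1 rear end chamf 179.8 182.2 low front 156.8 meas 186.7,163
0.2 rear end 188.3 rear end chamf 185.1 187.2 low front 160.2 meas 186.7,163
0.25 rear end 193.3 rear end chamf 190.2 192.0 low front 163.4 meas 186.7,163
0.3 rear end 198.0 rear end chamf 195.1 196.6 low front 166.6 meas 186.7,163
```

```bash
cat >> h.py <<'E'
def pose(lean,c,d=.014,g=.017):
    "TCP pose for roll centre c (world); lean deg >0: pick (axis up), <0: place (axis along printer y)"
    R=Rp()*Ro.from_euler("x",lean,degrees=True)*Ro.from_euler("xyz",[180,0,90],degrees=True)
    u=np.array([0,0,1.]) if lean>0 else Rp().apply([0,1,0])
    return np.array(c)+d*u+g*R.apply([0,0,1]),R.as_euler("xyz",degrees=True)
E
python3 - <<'E'
from h import *
from workcell import robot
to(robot,[.5,-.33,.30],[180,0,84.76])
print(pose(60,[.501,-.31,.042]),pose(-30,fromP([.052,0,.06])))
E
```

```text
t 8.2 pos [0.5843 0.0581 0.3418] rpy [-1.7998e+02 -7.0000e-02  1.7474e+02] F [ 1.  -0.4 -0.7] gap 0.0853
shift now-axes [  1.93 -15.77   1.68]  shift in final axes [-15.77  -1.94   1.67]  turn [-1.000e-02 -1.000e-02  1.571e+01]
(array([ 0.50234457, -0.29533909,  0.0475    ]), array([180.  , -60.  ,  84.76])) (array([0.65258499, 0.11022797, 0.04527757]), array([180.  ,  30.  ,  84.76]))
```

Request:
arm_command --rows '[[[0.12,-1,0.1],[0,0,0],1],[[0.12,-1,0.1],[0,0,0],1],[[0.12,-1,0.1],[0,0,0],1],[[0.12,-1,0.1],[0,0,0],1],[[0.12,-1,0.1],[0,0,0],1],[[0.12,-1,0.1],[0,0,0],1],[[0.12,-1,0.1],[0,0,0],1],[[0.12,-1,0.1],[0,0,0],1],[[0.12,-1,0.1],[0,0,0],1],[[0.12,-1,0.1],[0,0,0],1],[[0.12,-1,0.1],[0,0,0],1],[[0.12,-1,0.1],[0,0,0],1],[[0.12,-1,0.1],[0,0,0],1],[[0.12,-1,0.1],[0,0,0],1],[[0.12,-1,0.1],[0,0,0],1],[[0.12,-0.77,0.17],[0,0,0],1]]'

```text
t: 9.8
ee_pos: [0.5001, -0.332, 0.2996]
eef_rot: [-180.0, -0.1, 174.7]
contact_force: [0.8, 0.2, -0.9]
finger_gap: 0.0853
grasp_force: 0.0
```

Request:
arm_command --rows '[[[0,0,0],[0,0,0.98],1],[[0,0,0],[0,0,0.98],1],[[0,0,0],[0,0,0.98],1],[[0,0,0],[0,0,0.98],1],[[0,0,0],[0,0,0.98],1],[[0,0,0],[0,0,0.98],1],[[0,0,0],[0,0,0.98],1],[[0,0,0],[0,0,0.98],1],[[0,0,0],[0,0,0.98],1],[[0,0,0],[0,0,0.98],1],[[0,0,0],[0,0,0.98],1],[[0,0,0],[0,0,0.98],1],[[0,0,0],[0,0,0.98],1],[[0,0,0],[0,0,0.99],1],[[0,0,0],[0,0,0.99],1],[[0,0,0],[0,0,0.99],1],[[0,0,0],[0,0,0],1]]'

```text
t: 11.5
ee_pos: [0.5008, -0.33, 0.2996]
eef_rot: [-179.9, 0.0, 84.7]
contact_force: [0.2, 0.2, 0.4]
finger_gap: 0.0854
grasp_force: 0.0
```

```bash
python3 - <<'E'
from h import *
from workcell import robot
p,e=pose(60,[.501,-.31,.042]);to(robot,p+[0,0,.14],e);print(robot.get_obs()["joint_positions"].round(1))
o,d=wrist(robot);P=pts(d);k=P[(abs(P[...,2]-.08)<.006)&(abs(P[...,0]-.5)<.05)&(abs(P[...,1]+.31)<.05)]
print(len(k),np.median(k,0),(k.min(0)+k.max(0))/2,k.max(0)-k.min(0))
E
```

```text
t 11.5 pos [ 0.5008 -0.33    0.2996] rpy [-1.7991e+02  1.0000e-02  8.4680e+01] F [0.2 0.2 0.4] gap 0.0854
shift now-axes [ 1.39 -0.06  4.49]  shift in final axes [-3.19 -0.06  3.44]  turn [-1.000e-02  1.047e+01 -2.000e-02]
[ -8.4  21.7  47.9  97.4 -17.1  68.7  38.5]
2198 [ 0.50172418 -0.31078912  0.08015082] [ 0.50194323 -0.31145893  0.07842956] [0.0570102  0.05748259 0.00872184]
```

Request:
arm_command --rows '[[[0,0,0],[0,0.95,0],1],[[0,0,0],[0,0.95,0],1],[[0,0,0],[0,0.95,0],1],[[0,0,0],[0,0.95,0],1],[[0,0,0],[0,0.95,0],1],[[0,0,0],[0,0.95,0],1],[[0,0,0],[0,0.95,0],1],[[0,0,0],[0,0.95,0],1],[[0,0,0],[0,0.95,0],1],[[0,0,0],[0,0.96,0],1],[[0,0,0],[0,0.96,0],1],[[0,0,0],[0,0,0],1]]'

```text
t: 12.75
ee_pos: [0.4992, -0.3312, 0.2983]
eef_rot: [179.7, -60.5, 84.9]
contact_force: [-0.4, 0.4, 0.5]
finger_gap: 0.0854
grasp_force: 0.0
```

```bash
python3 - <<'E'
from h import *
from workcell import robot
p,e=pose(60,[.502,-.311,.042]);print(robot.get_obs()["joint_positions"].round(1));to(robot,p+[0,0,.1],e);to(robot,p,e)
E
```

```text
[ 39.9  42.4  13.4  78.3 -47.1 109.5  53.4]
t 12.75 pos [ 0.4992 -0.3312  0.2983] rpy [179.74 -60.51  84.87] F [-0.4  0.4  0.5] gap 0.0854
shift now-axes [-4.56  0.02  4.19]  shift in final axes [-4.52  0.04  4.23]  turn [ 0.03 -0.09  0.01]
t 12.75 pos [ 0.4992 -0.3312  0.2983] rpy [179.74 -60.51  84.87] F [-0.4  0.4  0.5] gap 0.0854
shift now-axes [-8.04  0.01  6.16]  shift in final axes [-7.99  0.04  6.23]  turn [ 0.03 -0.09  0.01]
```

Request:
arm_command --rows '[[[-0.45,0,0.42],[0,-0.05,0],1],[[-0.45,0,0.42],[0,-0.05,0],1],[[-0.45,0,0.42],[0,0,0],1],[[-0.45,0,0.42],[0,0,0],1],[[-0.45,0,0.42],[0,0,0],1],[[-0.45,0,0.42],[0,0,0],1],[[-0.45,0,0.42],[0,0,0],1],[[-0.45,0,0.42],[0,0,0],1],[[-0.45,0,0.42],[0,0,0],1],[[-0.45,0,0.42],[0,0,0],1],[[0,0,0],[0,0,0],1]]'

```text
t: 13.85
ee_pos: [0.5034, -0.2956, 0.1481]
eef_rot: [-179.8, -59.6, 84.6]
contact_force: [-0.4, 0.3, -0.8]
finger_gap: 0.0853
grasp_force: 0.0
```

```bash
python3 - <<'E'
from h import *
from workcell import robot
p,e=pose(60,[.502,-.311,.042]);print(robot.get_obs()["joint_positions"].round(1));to(robot,p,e)
o,d=wrist(robot);d2=robot.get_image("scene");cv2.imwrite("pics/p5.png",cv2.hconcat([cv2.resize(d["img"],(400,300)),cv2.resize(d2["img"][220:440,260:553],(400,300))])[:,:,::-1])
E
```

```text
[ 37.7  49.6  12.5  86.1 -47.2  96.9  62.3]
t 13.85 pos [ 0.5034 -0.2956  0.1481] rpy [-179.78  -59.56   84.57] F [-0.4  0.3 -0.8] gap 0.0853
shift now-axes [-3.48  0.01  2.01]  shift in final axes [-3.5   0.    1.99]  turn [-0.01  0.08 -0.02]
```

View pics/p5.png

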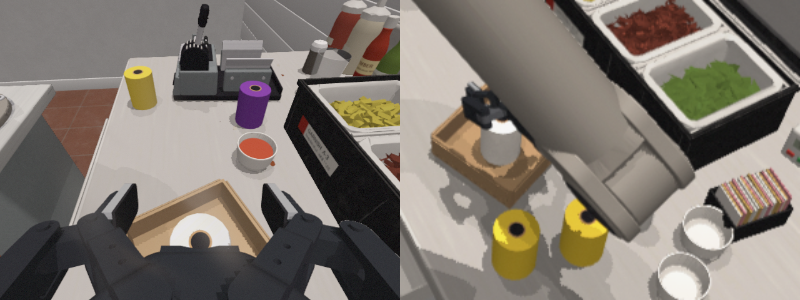

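```bash
python3 - <<'E'
from h import *
from workcell import robot
d=robot.get_image("scene");P=pts(d)
# sub-sample arm points right of the carton: z>0.1 and y<-0.36, x<.72
s=np.zeros((480,640),bool);s[200:420,380:560]=1
m=s&(P[...,2]>.1)&(P[...,1]<-.36)&(P[...,0]<.75)&(P[...,2]<.6)
k=P[m]
for y in np.arange(-.72,-.36,.04):
    q=k[abs(k[:,1]-y-.02)<.02]
    if len(q)>10: print(y.round(2),len(q),"x",np.percentile(q[:,0],[2,98]).round(3),"z",np.percentile(q[:,2],[1,5,50,99]).round(3))
E
```

```text
-0.64 2502 x [0.425 0.516] z [0.297 0.31  0.339 0.367]
-0.6 3686 x [0.412 0.497] z [0.309 0.336 0.375 0.404]
-0.56 1750 x [0.416 0.481] z [0.389 0.398 0.416 0.446]
-0.52 229 x [0.434 0.465] z [0.42  0.427 0.445 0.454]
-0.48 347 x [0.69  0.749] z [0.1   0.101 0.104 0.11 ]
-0.44 147 x [0.69  0.712] z [0.1   0.1   0.103 0.109]
-0.4 136 x [0.69  0.712] z [0.1   0.1   0.103 0.109]
```

Request:
arm_command --rows '[[[-0.7,0,0.4],[0,0.04,0],1],[[-0.7,0,0.4],[0,0.04,0],1],[[-0.7,0,0.4],[0,0,0],1],[[-0.5,0,0.3],[0,0,0],1],[[-0.4,0,0.22],[0,0,0],1],[[-0.3,0,0.17],[0,0,0],1],[[-0.2,0,0.1],[0,0,0],1],[[0,0,0],[0,0,0],1]]'

```text
t: 14.8
ee_pos: [0.5038, -0.2979, 0.0492]
eef_rot: [179.9, -59.9, 84.8]
contact_force: [-0.7, 0.3, -0.2]
finger_gap: 0.0852
grasp_force: 0.0
```

```bash
python3 - <<'E'
from h import *
from workcell import robot
p,e=pose(60,[.502,-.311,.042]);print(robot.get_obs()["joint_positions"].round(1));to(robot,p,e)
E
```

```text
[ 38.6  57.7  11.5  85.1 -48.   92.   67.2]
t 14.8 pos [ 0.5038 -0.2979  0.0492] rpy [179.95 -59.9   84.77] F [-0.7  0.3 -0.2] gap 0.0852
shift now-axes [-0.03 -0.02  0.09]  shift in final axes [-0.03 -0.02  0.09]  turn [0.01 0.02 0.  ]
```

No contact. Close, then lift straight up a little.

Request:
arm_command --rows '[[[0,0,0.08],[0,0,0],-1],[[0,0,0],[0,0,0],-1],[[0,0,0],[0,0,0],-1],[[0,0,0],[0,0,0],-1],[[0,0,0],[0,0,0],-1],[[0,0,0],[0,0,0],-1],[[0,0,0],[0,0,0],-1],[[0.3,0,-0.17],[0,0,0],-1],[[0.5,0,-0.29],[0,0,0],-1],[[0.87,0,-0.5],[0,0,0],-1],[[0.87,0,-0.5],[0,0,0],-1],[[0.87,0,-0.5],[0,0,0],-1],[[0.87,0,-0.5],[0,0,0],-1],[[0.87,0,-0.5],[0,0,0],-1]]'

```text
t: 16.2
ee_pos: [0.5038, -0.2955, 0.199]
eef_rot: [179.9, -59.8, 84.8]
contact_force: [0.5, -0.0, -1.3]
finger_gap: 0.0573
grasp_force: 63.9
```

```bash
python3 - <<'E'
from h import *
from workcell import robot
o=robot.get_obs();print(o["grasp_force"],o["joint_positions"].round(1))
to(robot,[.56,-.10,.26],[180,30,84.76])
d2=robot.get_image("scene");P=pts(d2);Rt=Ro.from_euler("xyz",o["eef_rot"],degrees=True)
cv2.imwrite("pics/p6.png",cv2.resize(d2["img"][190:370,260:500],(640,480))[:,:,::-1])
E
```

```text
63.87872289866209 [ 37.6  46.   12.9  85.5 -47.2 100.1  59.6]
t 16.2 pos [ 0.5038 -0.2955  0.199 ] rpy [179.88 -59.83  84.84] F [ 0.5 -0.  -1.3] gap 0.0573
shift now-axes [6.13 1.52 5.69]  shift in final axes [ 5.7   1.52 -6.11]  turn [ 1.000e-02 -1.568e+01 -0.000e+00]
```

View pics/p6.png

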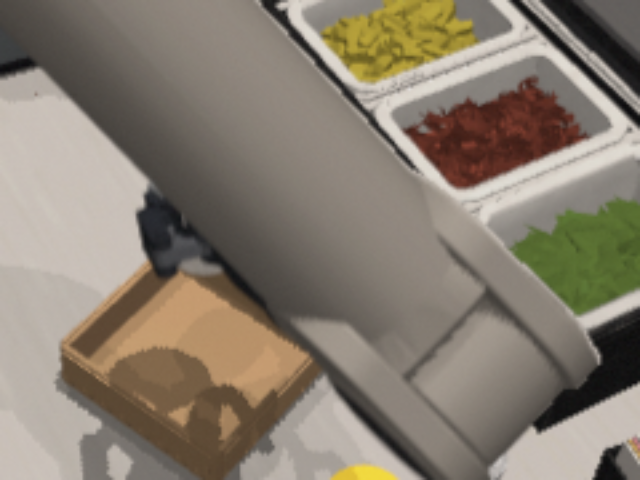

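Request:
arm_command --rows '[[[0,0,0],[0,-0.92,0],-1],[[0,0,0],[0,-0.92,0],-1],[[0,0,0],[0,-0.92,0],-1],[[0,0,0],[0,-0.92,0],-1],[[0,0,0],[0,-0.92,0],-1],[[0,0,0],[0,-0.92,0],-1],[[0,0,0],[0,-0.92,0],-1],[[0,0,0],[0,-0.92,0],-1],[[0,0,0],[0,-0.92,0],-1],[[0,0,0],[0,-0.92,0],-1],[[0,0,0],[0,-0.92,0],-1],[[0,0,0],[0,-0.92,0],-1],[[0,0,0],[0,-0.92,0],-1],[[0,0,0],[0,-0.92,0],-1],[[0,0,0],[0,-0.92,0],-1],[[0,0,0],[0,-0.92,0],-1],[[0,0,0],[0,-0.92,0],-1],[[0,0,0],[0,0,0],-1],[[0,0,0],[0,0,0],-1]]'

```text
t: 18.15
ee_pos: [0.5039, -0.2949, 0.1972]
eef_rot: [180.0, 29.6, 84.8]
contact_force: [0.8, -0.1, -1.3]
finger_gap: 0.0572
grasp_force: 64.0
```

```bash
python3 - <<'E'
from h import *
from workcell import robot
o=robot.get_obs();print(o["joint_positions"].round(1))
p,e=pose(-30,fromP([.052,0,.06]));to(robot,p+[0,0,.16],e)
# roll centre in tool frame: wrist view + scene, white points near expected centre
Rt=Ro.from_euler("xyz",o["eef_rot"],degrees=True)
c=o["ee_pos"]-.017*Rt.apply([0,0,1])-.014*Rp().apply([0,1,0]);print("expected centre",c)
d=robot.get_image("scene");P=pts(d);hsv=cv2.cvtColor(d["img"],cv2.COLOR_RGB2HSV)
m=(np.linalg.norm(P-c,axis=-1)<.06)&(hsv[...,1]<50)&(hsv[...,2]>90)
q=Rp().inv().apply(P[m]-c)*1000;print(len(q),np.percentile(q,[2,50,98],0).round(1).tolist())
cv2.imwrite("pics/p7.png",cv2.resize(d["img"][130:370,230:550],(640,480))[:,:,::-1])
E
```

```text
[-25.9  24.3  43.1 114.6  18.8  44.   -4.6]
t 18.15 pos [ 0.5039 -0.2949  0.1972] rpy [179.98  29.61  84.77] F [ 0.8 -0.1 -1.3] gap 0.0572
shift now-axes [14.34  4.45 -8.52]  shift in final axes [14.29  4.44 -8.62]  turn [ 0.   -0.07  0.  ]
expected centre [ 0.50341562 -0.30052221  0.21199262]
1696 [[-34.2, -43.4, -21.1], [-7.5, -16.8, 20.6], [32.2, 30.6, 29.7]]
```

View pics/p7.png

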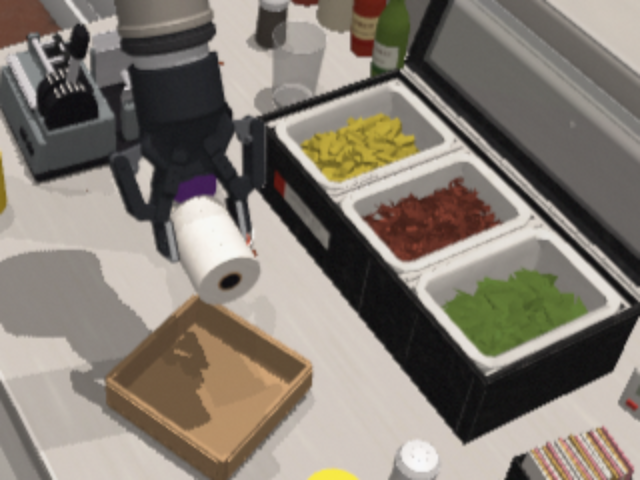

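Request:
arm_command --rows '[[[0.4,0.4,-0.6],[0,-0.07,0],-1],[[0.7,0.45,-0.6],[0,0,0],-1],[[0.8,0.45,-0.5],[0,0,0],-1],[[0.8,0.45,-0.5],[0,0,0],-1],[[0.8,0.45,-0.5],[0,0,0],-1],[[0.8,0.45,-0.5],[0,0,0],-1],[[0.8,0.45,-0.5],[0,0,0],-1],[[0.8,0.45,-0.5],[0,0,0],-1],[[0.8,0.45,-0.5],[0,0,0],-1],[[0.8,0.45,-0.5],[0,0,0],-1],[[0.8,0,-0.5],[0,0,0],-1],[[0.8,0,-0.5],[0,0,0],-1],[[0.8,0,-0.5],[0,0,0],-1],[[0.8,0,-0.4],[0,0,0],-1],[[0.8,0,-0.4],[0,0,0],-1],[[0.8,0,-0.4],[0,0,0],-1],[[0.8,0,-0.4],[0,0,0],-1],[[0.8,0,-0.4],[0,0,0],-1],[[0.4,0,-0.2],[0,0,0],-1],[[0,0,0],[0,0,0],-1]]'

```text
t: 20.2
ee_pos: [0.6536, 0.1159, 0.2097]
eef_rot: [180.0, 30.1, 84.9]
contact_force: [-0.2, 0.3, -0.8]
finger_gap: 0.0575
grasp_force: 64.3
```

```bash
python3 - <<'E'
from h import *
from workcell import robot
o=robot.get_obs();print(o["joint_positions"].round(1))
p,e=pose(-30,fromP([.052,0,.06]));to(robot,p+[0,0,.16],e);to(robot,p+[0,0,.03],e)
Rt=Ro.from_euler("xyz",o["eef_rot"],degrees=True)
c=o["ee_pos"]-.017*Rt.apply([0,0,1])-.014*Rp().apply([0,1,0]);print("expected centre (printer)",toP(c))
for n in("scene","top"):
    d=robot.get_image(n);P=pts(d);hsv=cv2.cvtColor(d["img"],cv2.COLOR_RGB2HSV);q=toP(P)*1000
    m=(np.linalg.norm(P-c,axis=-1)<.06)&(hsv[...,1]<50)&(hsv[...,2]>100)
    k=q[m]-toP(c)*1000;print(n,len(k),np.percentile(k,[2,50,98],0).round(1).tolist())
    a=k[k[:,2]>22];print("  axis slope dz/dy",np.polyfit(a[:,1],a[:,2],1).round(3))
    # guides bias in the same view
    g=q[(q[...,2]>76)&(q[...,2]<95)&(q[...,0]>5)&(q[...,0]<90)&(abs(q[...,1])<65)]
    for s in(1,-1):
        w=g[g[:,1]*s>30];print("  guide",s,len(w),np.percentile(w[:,1],[3,50,97]).round(1) if len(w) else "")
cv2.imwrite("pics/p8.png",cv2.resize(robot.get_image("scene")["img"][100:280,200:440],(640,480))[:,:,::-1])
E
```

```text
[-49.3  39.3  34.5  86.7   6.6  72.3 -26.6]
t 20.2 pos [0.6536 0.1159 0.2097] rpy [179.97  30.11  84.9 ] F [-0.2  0.3 -0.8] gap 0.0575
shift now-axes [-0.11 -0.02  0.27]  shift in final axes [-0.11 -0.02  0.27]  turn [0.02 0.02 0.02]
t 20.2 pos [0.6536 0.1159 0.2097] rpy [179.97  30.11  84.9 ] F [-0.2  0.3 -0.8] gap 0.0575
shift now-axes [ 2.5  -0.02  4.77]  shift in final axes [ 2.49 -0.02  4.77]  turn [0.02 0.02 0.02]
expected centre (printer) [0.05248039 0.00576296 0.22441195]
scene 928 [[-32.8, -45.6, -22.0], [-8.3, -27.2, 17.4], [31.5, 28.7, 29.5]]
  axis slope dz/dy [4.0000e-03 2.6203e+01]
  guide 1 249 [39.4 46.2 52.3]
  guide -1 125 [-60.  -56.  -50.4]
top 1147 [[-28.5, -41.6, 3.3], [-4.4, -5.7, 23.3], [29.0, 32.3, 29.9]]
  axis slope dz/dy [5.0000e-03 2.6105e+01]
  guide 1 116 [44.9 50.  55.8]
  guide -1 124 [-54.9 -50.6 -44.2]
```

Request:
arm_command --rows '[[[0.1,0,0.5],[0,0,0],-1],[[0.4,0,0.7],[0,0,0],-1],[[0.4,0,0.7],[0,0,0],-1],[[0.4,0,0.7],[0,0,0],-1],[[0.4,0,0.7],[0,0,0],-1],[[0.35,0,0.6],[0,0,0],-1],[[0.3,0,0.5],[0,0,0],-1],[[0.22,0,0.35],[0,0,0],-1],[[0,0,0],[0,0,0],-1],[[0,0,0],[0,0,0],-1]]'

```text
t: 21.35
ee_pos: [0.6536, 0.109, 0.0758]
eef_rot: [179.9, 30.1, 84.7]
contact_force: [-0.4, -0.6, -0.2]
finger_gap: 0.0571
grasp_force: 64.3
```

```bash
python3 - <<'E'
from h import *
from workcell import robot
o=robot.get_obs()
p,e=pose(-30,fromP([.052,.0025,.06]));to(robot,p,e)
Rt=Ro.from_euler("xyz",o["eef_rot"],degrees=True)
c=o["ee_pos"]-.017*Rt.apply([0,0,1])-.014*Rp().apply([0,1,0]);print("expected centre (printer)",toP(c))
for n in("scene","top"):
    d=robot.get_image(n);P=pts(d);hsv=cv2.cvtColor(d["img"],cv2.COLOR_RGB2HSV);q=toP(P)*1000
    m=(np.linalg.norm(P-c,axis=-1)<.055)&(q[...,2]>97);k=q[m]
    print(n,len(k),np.percentile(k,[2,50,98],0).round(1).tolist())
    cv2.imwrite(f"pics/p9{n}.png",d["img"][:,:,::-1])
a=cv2.imread("pics/p9scene.png")[110:260,210:390];b=cv2.imread("pics/p9top.png")[130:270,130:260]
cv2.imwrite("pics/p9.png",cv2.hconcat([cv2.resize(a,(432,400),interpolation=2),cv2.resize(b,(368,400),interpolation=2)]))
E
```

```text
t 21.35 pos [0.6536 0.109  0.0758] rpy [179.9   30.14  84.68] F [-0.4 -0.6 -0.2] gap 0.0571
shift now-axes [ 0.74 -0.05  0.98]  shift in final axes [ 0.74 -0.04  0.99]  turn [ 0.01  0.02 -0.01]
expected centre (printer) [ 0.0530869  -0.00108392  0.09053816]
scene 769 [[11.7, -45.7, 97.9], [46.8, -1.6, 112.8], [91.4, 29.6, 125.3]]
top 1002 [[15.0, -40.2, 98.3], [50.1, 1.5, 113.8], [89.4, 33.4, 123.1]]
```

View pics/p9.png

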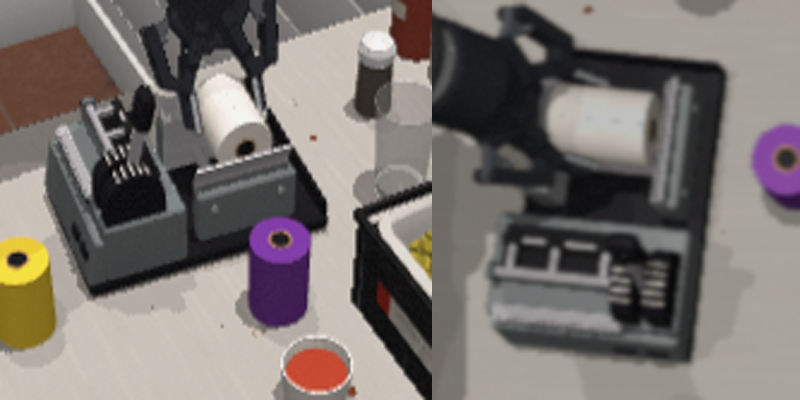

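Request:
arm_command --rows '[[[0.1,-0.04,-0.06],[0,0,0],-1],[[0.1,0,0.17],[0,0,0],-1],[[0.1,0,0.17],[0,0,0],-1],[[0.1,0,0.17],[0,0,0],-1],[[0.1,0,0.17],[0,0,0],-1],[[0.1,0,0.17],[0,0,0],-1],[[0.05,0,0.09],[0,0,0],-1],[[0,0,0],[0,0,0],-1],[[0,0,0],[0,0,0],-1]]'

```text
t: 22.35
ee_pos: [0.6526, 0.1121, 0.0483]
eef_rot: [179.9, 30.1, 84.7]
contact_force: [-0.3, -0.4, -2.1]
finger_gap: 0.0571
grasp_force: 64.3
```

```bash
python3 - <<'E'
from h import *
from workcell import robot
o=robot.get_obs()
p,e=pose(-30,fromP([.052,.002,.06]));to(robot,p,e)
Rt=Ro.from_euler("xyz",o["eef_rot"],degrees=True)
c=o["ee_pos"]-.017*Rt.apply([0,0,1])-.014*Rp().apply([0,1,0]);print("expected centre (printer)",toP(c))
for n in("scene","top"):
    d=robot.get_image(n);P=pts(d);q=toP(P)*1000
    k=q[(abs(q[...,0]-52)<12)&(abs(q[...,1])<60)&(q[...,2]>70)];k=k[k[:,2]<100]
    for a in range(-50,50,10):
        w=k[abs(k[:,1]-a-5)<5]
        if len(w):print(n,a,len(w),w[:,2].max().round(1),end="; ")
    print()
E
```

```text
t 22.35 pos [0.6526 0.1121 0.0483] rpy [179.93  30.14  84.69] F [-0.3 -0.4 -2.1] gap 0.0571
shift now-axes [0.06 0.01 0.1 ]  shift in final axes [0.06 0.01 0.1 ]  turn [ 0.01  0.03 -0.01]
expected centre (printer) [0.05180377 0.00190888 0.06298813]
scene -50 30 92.0; scene -40 42 92.6; scene -30 29 93.3; scene -20 23 94.2; scene -10 26 94.7; scene 0 25 93.8; scene 10 27 94.8; scene 20 23 93.2; scene 30 15 92.5; scene 40 39 93.0; 
top -50 20 86.4; top -40 53 93.8; top -30 45 93.9; top -20 46 94.3; top -10 45 95.1; top 0 44 94.7; top 10 43 95.3; top 20 46 94.8; top 30 41 95.0; top 40 26 83.9;
```

Request:
arm_command --rows '[[[0.02,0,0.035],[0,0,0],-1],[[0.02,0,0.035],[0,0,0],-1],[[0.02,0,0.035],[0,0,0],-1],[[0,0,0],[0,0,0],-1],[[0,0,0],[0,0,0],-1]]'

```text
t: 22.95
ee_pos: [0.6526, 0.1123, 0.0466]
eef_rot: [179.9, 30.2, 84.7]
contact_force: [-3.1, 1.7, 7.7]
finger_gap: 0.0571
grasp_force: 65.2
```

Request:
arm_command --rows '[[[0.02,0,0.035],[0,0,0],-1],[[0,0,0],[0,0,0],-1]]'

```text
t: 23.15
ee_pos: [0.6527, 0.1123, 0.0465]
eef_rot: [179.9, 30.2, 84.6]
contact_force: [-5.8, 2.1, 14.5]
finger_gap: 0.057
grasp_force: 65.8
```

Request:
arm_command --rows '[[[-0.01,-0.04,-0.02],[0,0,0],-1],[[0,0,0],[0,0,0],-1],[[0,0,0],[0,0,0],0.5],[[0,0,0],[0,0,0],0.6],[[0,0,0],[0,0,0],0.8],[[0,0,0],[0,0,0],1],[[0,0,0],[0,0,0],1],[[0,0,0],[0,0,0],1]]'

```text
t: 23.95
ee_pos: [0.6515, 0.1123, 0.0447]
eef_rot: [179.9, 30.1, 84.7]
contact_force: [-1.0, -0.7, 0.5]
finger_gap: 0.0851
grasp_force: 0.0
```

```bash
python3 - <<'E'
from h import *
from workcell import robot
o=robot.get_obs();print(o["contact_force"],o["finger_gap"])
for n in("scene","top"):
    d=robot.get_image(n);P=pts(d);q=toP(P)*1000
    k=q[(q[...,2]>78)&(q[...,2]<97)&(abs(q[...,0]-52)<22)&(abs(q[...,1])<41)]
    c=k[abs(k[:,0]-52)<5];print(n,len(k),"top z",np.median(c[:,2]),"y",np.percentile(k[:,1],[2,98]))
E
```

```text
[-0.99457533 -0.74456453  0.50173164] 0.08505421559472959
scene 380 top z 88.68491987811367 y [-40.49305973  35.68326131]
top 622 top z 88.55276481467624 y [-36.3304406   38.12062988]
```

Request:
arm_command --rows '[[[-0.2,0,-0.35],[0,0,0],1],[[-0.4,0,-0.7],[0,0,0],1],[[-0.5,0,-0.87],[0,0,0],1],[[-0.5,0,-0.87],[0,0,0],1],[[-0.5,0,-0.87],[0,0,0],1],[[-0.5,0,-0.87],[0,0,0],1],[[-0.5,0,-0.87],[0,0,0],1],[[-0.5,0,-0.87],[0,0,0],1],[[-0.4,0,-0.9],[0,0.9,0],1],[[0,0,-0.9],[0,0.9,0],1],[[0,0,-0.5],[0,0.9,0],1],[[0,0,0],[0,0.9,0],1],[[0,0,0],[0,0.9,0],1],[[0,0,0],[0,0,0],1],[[0,0,0],[0,0,0],1]]'

```text
t: 25.55
ee_pos: [0.6529, 0.1287, 0.2836]
eef_rot: [179.9, 4.4, 84.7]
contact_force: [-0.3, 1.2, 0.2]
finger_gap: 0.0851
grasp_force: 0.0
```

```bash
python3 - <<'E'
from h import *
from workcell import robot
o,w=wrist(robot)
D={"w":w,"scene":robot.get_image("scene"),"top":robot.get_image("top")}
for n,d in D.items():
    q=toP(pts(d))*1000
    k=q[(q[...,2]>60)&(q[...,2]<97)&(abs(q[...,0]-52)<40)&(abs(q[...,1])<41)]
    c=k[abs(k[:,0]-52)<5];t=k[k[:,2]>84]
    print(n,len(k),"top z",np.median(c[:,2]).round(1) if len(c) else "","y",np.percentile(t[:,1],[1,99]).round(1),"x crest",t[:,0].mean().round(1), "skew",np.polyfit(t[:,1],t[:,0],1)[0].round(3))
    k=q[(q[...,2]>178)&(q[...,2]<195)&(abs(q[...,1]+54)<18)&(abs(q[...,0]+60)<60)];print("  lever end",len(k),np.percentile(k,[2,50,98],0).round(0).tolist() if len(k) else "")
for nm,h in(("cup",.037),("shaker",.084)):
    q=pts(D["top"]);c=np.array({"cup":[.607,-.151],"shaker":[.601,-.488]}[nm]);k=q[(np.linalg.norm(q[...,:2]-c,axis=-1)<.05)&(abs(q[...,2]-h)<.01)];q0=pts(load("top"));k0=q0[(np.linalg.norm(q0[...,:2]-c,axis=-1)<.05)&(abs(q0[...,2]-h)<.01)];print(nm,k.mean(0).round(4),k0.mean(0).round(4))
cv2.imwrite("pics/p10.png",cv2.resize(D["scene"]["img"][110:260,210:390],(720,600),interpolation=2)[:,:,::-1])
E
```

```text
w 3766 top z 89.0 y [-36.9  37.8] x crest 50.8 skew 0.001
  lever end 4 [[-59.0, -44.0, 178.0], [-58.0, -44.0, 179.0], [-56.0, -42.0, 181.0]]
scene 562 top z 88.6 y [-40.5  35.3] x crest 49.4 skew -0.001
  lever end 66 [[-59.0, -69.0, 178.0], [-53.0, -61.0, 185.0], [-44.0, -44.0, 190.0]]
top 883 top z 87.5 y [-36.2  38.2] x crest 50.7 skew -0.001
  lever end 92 [[-59.0, -63.0, 179.0], [-51.0, -52.0, 184.0], [-43.0, -42.0, 188.0]]
cup [ 0.6132 -0.1493  0.0313] [ 0.6134 -0.1488  0.0317]
shaker [ 0.608  -0.4918  0.08  ] [ 0.608  -0.4913  0.0801]
```

```bash
python3 - <<'E'
from h import *
from workcell import robot
p,e=lever(-.22,150);print(p,e);to(robot,[p[0]-.05,p[1],.28],[180,0,174.76]);to(robot,p,e)
E
```

```text
[0.55844113 0.0611207  0.23838462] [180.         -12.60507149 174.76      ]
t 25.7 pos [0.6526 0.1313 0.2819] rpy [179.99   4.41  84.89] F [0.5 0.3 0.1] gap 0.085
shift now-axes [-3.3  -5.49  0.33]  shift in final axes [ 5.48 -3.32  0.07]  turn [ -0.6    0.61 -15.68]
t 25.7 pos [0.6526 0.1313 0.2819] rpy [179.99   4.41  84.89] F [0.5 0.3 0.1] gap 0.085
shift now-axes [-2.99 -3.5   1.97]  shift in final axes [ 3.03 -3.14  2.46]  turn [  1.13   2.33 -15.69]
```

Request:
arm_command --rows '[[[0,0,0],[0,0.77,0],1],[[0,0,0],[0,0,-0.98],1],[[0,0,0],[0,0,-0.98],1],[[0,0,0],[0,0,-0.98],1],[[0,0,0],[0,0,-0.98],1],[[0,0,0],[0,0,-0.98],1],[[0,0,0],[0,0,-0.98],1],[[0,0,0],[0,0,-0.98],1],[[0,0,0],[0,0,-0.98],1],[[0,0,0],[0,0,-0.98],1],[[0,0,0],[0,0,-0.98],1],[[0,0,0],[0,0,-0.98],1],[[0,0,0],[0,0,-0.98],1],[[0,0,0],[0,0,-0.98],1],[[0,0,0],[0,0,-0.98],1],[[0,0,0],[0,0,-0.98],1],[[0,0,0],[0,0,-0.98],1],[[0.7,-0.8,0],[0,0,0],1],[[0.7,-0.8,0],[0,0,0],1]]'

```text
t: 27.6
ee_pos: [0.6138, 0.0945, 0.281]
eef_rot: [-180.0, -0.0, 174.8]
contact_force: [0.4, -0.3, -0.5]
finger_gap: 0.0852
grasp_force: 0.0
```

Request:
arm_command --rows '[[[0.7,-0.8,0],[0,0,0],1],[[0.7,-0.8,0],[0,0,0],1],[[0.9,0,0],[0,0,0],1],[[0.9,0,0],[0,0,0],1],[[0.9,0,0],[0,0,0],1],[[0,0,0],[0,0,0],1],[[0,0,0],[0,0,0],1]]'

```text
t: 28.3
ee_pos: [0.5086, 0.0638, 0.282]
eef_rot: [180.0, 0.1, 174.7]
contact_force: [0.9, 0.7, 0.7]
finger_gap: 0.0854
grasp_force: 0.0
```

```bash
python3 - <<'E'
from h import *
from workcell import robot
p,e=lever(-.22,150);to(robot,p,e);to(robot,*lever(-.22,66))
o,d=wrist(robot);np.savez("w4.npz",**d);Q=toP(pts(d))*1000
k=Q[(Q[...,2]>125)&(Q[...,2]<195)&(abs(Q[...,1]+53)<9)&(abs(Q[...,0]+55)<35)]
print(len(k))
for z in range(126,194,4):
    m=k[abs(k[:,2]-z)<2]
    if len(m)>5: print(z,len(m),np.percentile(m[:,0],[5,50,95]).round(1))
c=k[k[:,2]>180];
for x in range(-66,-36,2):
    m=c[abs(c[:,0]-x)<1]
    if len(m)>3: print("x",x,len(m),np.median(m[:,2]).round(1))
E
```

```text
t 28.3 pos [0.5086 0.0638 0.282 ] rpy [1.7997e+02 7.0000e-02 1.7469e+02] F [0.9 0.7 0.7] gap 0.0854
shift now-axes [-1.99  0.08  1.75]  shift in final axes [-2.33  0.08  1.27]  turn [ 0.01  2.21 -0.01]
t 28.3 pos [0.5086 0.0638 0.282 ] rpy [1.7997e+02 7.0000e-02 1.7469e+02] F [0.9 0.7 0.7] gap 0.0854
shift now-axes [-1.26  0.07  5.03]  shift in final axes [-2.33  0.08  4.63]  turn [ 0.01  2.21 -0.01]
910
126 10 [-70.  -69.3 -68. ]
130 15 [-69.7 -68.6 -66.9]
134 17 [-68.8 -67.8 -66.2]
138 16 [-68.  -66.6 -65.4]
142 16 [-66.6 -65.8 -64.7]
146 18 [-65.7 -64.8 -63.4]
150 16 [-64.6 -63.9 -62.4]
154 14 [-64.4 -63.3 -62.7]
158 22 [-64.1 -63.6 -63. ]
162 38 [-64.3 -63.5 -62.7]
166 73 [-63.8 -62.7 -61.5]
170 47 [-62.3 -61.8 -60.8]
174 78 [-61.9 -60.8 -59.7]
178 62 [-60.4 -59.9 -58. ]
182 81 [-59.9 -58.7 -57.1]
186 336 [-58.  -52.9 -45.2]
190 51 [-55.2 -52.2 -48.9]
x -60 26 181.0
x -58 104 184.1
x -56 76 186.7
x -54 59 187.4
x -52 61 187.6
x -50 46 187.5
x -48 50 187.1
x -46 37 185.8
x -44 9 184.8
```

```bash
python3 -c "
from workcell import robot
print(robot.job_done())"
```

```text
the job is handed in; nothing more can be done
None
```

I handed the job in at about 28 s. By my own measurements the paper roll lies seated on both rollers in the bay and the lever stands at about 0.73 rad; cup and shaker have not moved and the arm touches nothing, but the hand-in returned no verdict.

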